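# Mirror the desk supplies into the left-hander's rack

## Task

A left-handed colleague takes over this desk: move the four supplies from the grey rack into the blue rack in reverse order, as seen from the robot - what stands leftmost in the grey rack goes into the rightmost bay of the blue one, the second from the left into the second from the right, and so on. Stand each item the same way up as it was, flat on the floor of its bay and centred from front to back, and leave the mug and the mouse where they are.

Things in the scene. Friction and masses are not known exactly. Their poses are not given: they have to be found in the camera images.
- grey_rack: fixed light grey metal rack, 90 (x) x 252 (y) x 34 high. Five fins (4 thick, 74 deep, tops at 34; at y = 120, 60, 0, -60, -120) form four bays 56 wide, open front, back and top, centred at x = 0, y = 90, 30, -30, -90. Floor 5 above desk. Origin: underside centre; +x to the back, +y to the left; turned up to 0.25 rad. Full at the start, an item on a mat in each bay.
- blue_rack: fixed blue metal rack, 90 (x) x 252 (y) x 34 high. Five fins (4 thick, 74 deep, tops at 34; at y = 120, 60, 0, -60, -120) form four bays 56 wide, open front, back and top, centred at x = 0, y = 90, 30, -30, -90. Floor 5 above desk. Origin: underside centre; +x to the back, +y to the left; turned up to 0.25 rad. Empty at the start, no mats.
- staple_box: box of staples, dark grey with a pale label on top, 38 (x) x 60 (y) x 22 high, about 90 g. Origin: underside centre. In the bay its long (y) axis lies along the rack's depth (x). Grip across the 60 (along y) or the 38.
- tape_measure: beige tape measure standing upright, 32 (x) x 63 (y) x 54 high, about 180 g. Origin: underside centre. In the bay its long (y) axis lies along the rack's depth (x). A small nub reaches to y = +32 below 10 high; above that the case spans y = -32 to +26, so its grip centre along y is y = -3 (58 wide).
- block_battery: upright block battery, dark with an orange band and two metal studs, 18 (x) x 26 (y) x 45 high (42 without the studs), about 45 g. Origin: underside centre. In the bay its long (y) axis lies along the rack's depth (x). 
- eraser: rubber eraser, dark sleeve and white end, lying flat, 21 (x) x 44 (y) x 13 high, about 20 g. Origin: underside centre. In the bay its long (y) axis lies along the rack's depth (x). 
- red_mat: thin fixed red mat, 76 (x) x 50 (y) x 2, on the floor of a grey-rack bay, under the staple box at the start; it stays there and so marks the bay the staple box came from. Origin: underside centre
- yellow_mat: thin fixed yellow mat, 76 (x) x 50 (y) x 2, on the floor of a grey-rack bay, under the tape measure at the start; it stays there and so marks the bay the tape measure came from. Origin: underside centre
- green_mat: thin fixed green mat, 76 (x) x 50 (y) x 2, on the floor of a grey-rack bay, under the battery at the start; it stays there and so marks the bay the battery came from. Origin: underside centre
- white_mat: thin fixed white mat, 76 (x) x 50 (y) x 2, on the floor of a grey-rack bay, under the eraser at the start; it stays there and so marks the bay the eraser came from. Origin: underside centre
- mug_1: pale mug, a bystander behind the racks, 62 x 89 x 52 high, loose. Origin: underside centre
- mouse: black computer mouse, a bystander behind the racks, 104 x 60 x 36 high, loose. Origin: underside centre
Things that resemble listed ones, but are neither listed nor needed, are in the scene too. What is shaped like the tape_measure but purple or red is not meant. What is shaped like the eraser but red is not meant.

How it is judged:
By the outcome, as a careful person would: the job done as asked, in the order asked, and still so for the second after the job is handed in, with the robot touching nothing.
It also fails if it takes over 115 s, if anything falls off the work surface, if the arm or the gripper's body presses on something with over 40 N, if the wrist force passes 120 N, or if a joint passes its speed limit or range.

## Robot

A 6-joint arm with a two-finger parallel gripper is mounted at the origin on a cart in front of the work surface, level with it; the furniture and walls round the work are solid. World frame = base frame: x ahead of the robot, y to its left, z up, the work surface at z = 0. Lengths are in m, angles in rad, forces in N, time in s.
With the tool pointing down it reaches from about 0.275 to 0.725 m from the base axis. Payload 15.9 kg.
Tool frame: the origin (TCP) lies on the centre line of the jaws, within the pads' length; the fingertips stand 17 mm ahead of it and the grasp point (between the pads) lies 2 mm behind it; z points along the fingers, y is the line along which they close (so a half turn about z gives the same grasp; the last joint's range is limited). The gripper opens to 85 mm and grips with 20 to 120 N. Pads are 22 mm wide; open, the fingers measure 114 mm over their backs; the gripper's body (76 mm by 85 mm) begins 54 mm behind the grasp point. The pads swing forward as they close: fully open they stand 13 mm farther back than shut.
Start: joints at [1.177, 0.213, -0.034, 1.323, 0, 1.571], TCP at [0.192, 0.462, 0.248] pointing down, gripper open.
Joint ranges: [-2.98, 2.98], [-0.74, 1.72], [-1.14, 1.35], [-2.1, 2.04], [-1.57, 1.44], [-3.14, 3.14]. Speed limits (rad/s): [1.89, 1.89, 2.39, 2.57, 3.14, 3.14].

## Interface

Orientations are given as a 3x3 rotation matrix whose columns are the frame's x, y, z axes.
In Python, from bench import bot gives the robot as it stands. Calls block until the motion is done:
- bot.movep(position, orientation): joint-space move of the TCP to a pose.
- bot.movel(position, ori=None, max_speed=0.15, until_force=None): straight line of the TCP; ori=None keeps the orientation; max_speed is the mean speed in m/s. With until_force (N) it stops when the force on the tool has changed by that much, and returns True; else False.
- bot.goto_joints(angles): joint-space move.
- bot.set_gripper(opening, force=None): finger opening in m; force is the grip in N (None keeps the last); returns when the fingers have stopped.
- bot.pause(seconds).
- bot.solve_ik(position, orientation): joint angles nearest the present ones, or None.
- bot.grab_frame(name): name is "scene" or "top"; returns a dict with "frame" (420x560x3 uint8, blue, green, red), "range_z" (420x560 float32, m along the optical axis (not along the pixel's ray), 0 where there is no reading), "mtx" (3x3 intrinsics, pixels), "k1" (the pictures are not rectified: a ray, as slopes to the right and down, at radius r is drawn at 1 + k1 r^2 times it, then the intrinsics apply), "eye" and "orientation" of the camera in the world. Camera axes: x right, y down, z forward; pixel columns grow to the right and rows downward; lengths in m; the calibration is good to about 2 mm. A picture is of the moment at which its call begins.
A pose or a line that the arm cannot do raises bot.IKError and nothing moves.
- bot.job_done(): hands the job in; it is judged then, once.
Trained networks look in the newest picture that a camera, given by its name, has taken for a name from the list of things; names that differ only in an ending like _2 or _b are one class to them, and where a whole thing is asked for, a point or a joint stands for the part that bears it (a point fixed in the world has none). Each returns a list of dicts, best first, with "confidence" (0 to 1); they miss things now and then, are a little off and sometimes report something else, mostly with a low value. They report only what shows in the picture. A call takes as long as a camera call. They do not tell look-alikes from the thing itself.
- bot.spot_in(thing, camera): "bbox" ([left, top, right, bottom] in pixels, round what is visible of it).
- bot.landmark_of(thing, camera): "pixel" ([column, row] in pixels: a listed point, or the origin of a listed thing).
Readings, each from a call of its own:
- bot.get_t(): time.
- bot.get_q(): joint angles.
- bot.get_dq(): joint speeds.
- bot.get_joint_torque(): joint torques, N m.
- bot.get_tcp_pos(): TCP position.
- bot.get_ee_rot(): TCP orientation.
- bot.get_wrist_force(): force on the tool from outside, world axes, zero at the start.
- bot.get_moment(): the same for the moment, N m.
- bot.get_width(): finger opening in m.
- bot.get_grip_force(): force on a finger pad.
Only numpy, scipy, OpenCV 4.12 (cv2) and the standard library are available. Lean on these libraries where they do the work, as an engineer would, in place of code of your own. Each camera call takes 0.05 s, during which the arm holds its last target. There are 200 camera calls.

## Working session

There is one attempt and no reset: what is moved stays moved. The work goes in short steps, each a Python script; the robot and the scene stay as the last script left them, time stands still between calls to the robot, and variables do not carry over. Pictures are saved under pics/ and viewed, at most 14 in all, crops included, and the job is handed in when it is done.

```bash
ls; mkdir -p pics; cat > h.py <<'E'
import numpy as np, cv2
from bench import bot
def px2w(f,u,v,z=None):
    """pixel -> world, by depth (z None) or on plane z"""
    K=np.array(f["mtx"]); k=f["k1"]
    d=np.array([(u-K[0,2])/K[0,0],(v-K[1,2])/K[1,1]]); s=d.copy()
    for _ in range(20): s=d/(1+k*(s@s))
    r=np.array(f["orientation"])@np.array([s[0],s[1],1.0]); e=np.array(f["eye"])
    t=f["range_z"][int(round(v)),int(round(u))] if z is None else (z-e[2])/r[2]
    return e+t*r
def cloud(f):
    K=np.array(f["mtx"]); k=f["k1"]; h,w=f["range_z"].shape
    u,v=np.meshgrid(np.arange(w),np.arange(h))
    d=np.stack([(u-K[0,2])/K[0,0],(v-K[1,2])/K[1,1]],-1); s=d.copy()
    for _ in range(20): s=d/(1+k*(s**2).sum(-1,keepdims=True))
    r=np.concatenate([s,np.ones((h,w,1))],-1)@np.array(f["orientation"]).T
    P=np.array(f["eye"])+r*f["range_z"][...,None]
    P[f["range_z"]<=0]=np.nan
    return P
E
python3 - <<'E'
from h import *
for c in ["top","scene"]:
    f=bot.grab_frame(c); cv2.imwrite(f"pics/{c}0.png",f["frame"]); print(c,f["eye"],np.round(f["orientation"],2).tolist(),f["k1"],f["mtx"][0][0])
    for t in ["grey_rack","blue_rack","staple_box","tape_measure","block_battery","eraser","mug_1","mouse"]:
        print(t,[(np.round(d["bbox"]).astype(int).tolist(),round(d["confidence"],2)) for d in bot.spot_in(t,c)],[(np.round(d["pixel"],1).tolist(),round(d["confidence"],2)) for d in bot.landmark_of(t,c)])
E
```

```text
pics
top [ 0.38620186 -0.0528731   0.93448824] [[-0.03, -0.98, 0.17], [-1.0, 0.02, -0.01], [0.01, -0.18, -0.98]] -0.09841999485318692 390.81313802465166
grey_rack [([334, 224, 356, 252], 0.57), ([280, 216, 383, 259], 0.56)] [([332.7, 237.7], 0.74), ([318.8, 242.8], 0.6)]
blue_rack [([113, 194, 218, 240], 0.94)] [([167.2, 217.0], 0.94)]
staple_box [([288, 226, 308, 251], 0.96), ([284, 221, 303, 257], 0.36)] [([295.8, 236.9], 0.85)]
tape_measure [([295, 172, 318, 202], 0.79), ([329, 273, 352, 302], 0.6), ([311, 225, 332, 254], 0.56)] [([307.7, 190.6], 0.98), ([317.5, 241.3], 0.92), ([338.3, 283.9], 0.73)]
block_battery [([341, 231, 354, 245], 0.6)] [([344.5, 236.7], 0.5)]
eraser [([365, 231, 375, 249], 0.51), ([401, 248, 418, 267], 0.47)] [([410.6, 256.6], 0.5), ([368.4, 238.2], 0.47)]
mug_1 [([348, 117, 371, 154], 0.84)] [([353.5, 141.6], 0.92)]
mouse [([242, 122, 264, 161], 0.64), ([338, 233, 357, 246], 0.46)] [([256.0, 139.1], 0.9), ([369.5, 237.5], 0.39)]
scene [ 0.08531613 -0.67486464  0.8922073 ] [[0.78, -0.45, 0.43], [-0.62, -0.58, 0.53], [0.01, -0.68, -0.73]] -0.089799173096596
[... 240 characters left out ...]
x [([236, 237, 267, 261], 0.58)] [([251.5, 248.9], 0.88)]
tape_measure [([221, 291, 253, 316], 0.88), ([291, 218, 316, 249], 0.8), ([254, 248, 283, 280], 0.56)] [([304.0, 237.3], 0.93), ([267.1, 267.9], 0.82), ([238.2, 310.3], 0.78), ([250.3, 249.6], 0.65)]
block_battery [([281, 272, 295, 293], 0.65)] [([284.0, 285.1], 0.64)]
eraser [([305, 342, 323, 365], 0.57), ([293, 297, 314, 314], 0.52)] [([375.1, 241.5], 0.74), ([302.9, 307.8], 0.59), ([312.6, 352.8], 0.49), ([267.1, 267.5], 0.32)]
mug_1 [([358, 221, 402, 253], 0.94), ([289, 167, 326, 193], 0.75)] [([376.3, 242.5], 0.75)]
mouse [([291, 168, 328, 196], 0.62), ([279, 270, 293, 291], 0.23)] [([309.1, 182.9], 0.91), ([376.1, 242.1], 0.19)]
```

View pics/top0.png

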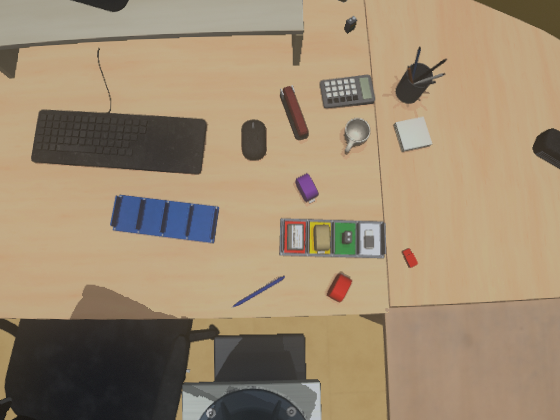

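View pics/scene0.png

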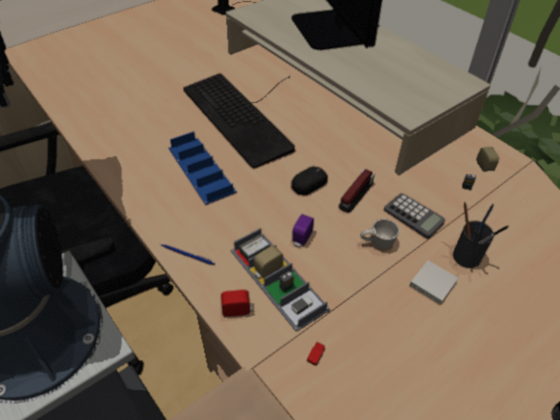

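Top view: the grey rack is at about (332,238), with staple box (296,238), tape (321,238), battery (347,238) and eraser (369,240) from left to right. The blue rack is empty at (166,218). The purple (307,187) and red (340,287) tape shapes and the red eraser (410,257) lie outside the rack. They are look-alikes by colour; the beige and dark/white items in the bays are the ones meant. I'll confirm that in a crop.

```bash
cat >> h.py <<'E'
def rackfit(P,z,dims=(0.09,0.252)):
    pass
E
python3 - <<'E'
from h import *
F={c:bot.grab_frame(c) for c in ["top","scene"]}
np.save("F0.npy",F,allow_pickle=True)
a=cv2.resize(F["top"]["frame"][212:264,274:390],None,fx=6.8,fy=6.8,interpolation=cv2.INTER_CUBIC)
b=cv2.resize(F["scene"]["frame"][226:332,228:332],(292,298),interpolation=cv2.INTER_CUBIC)
b=cv2.resize(F["scene"]["frame"][226:332,228:332],(230,234),interpolation=cv2.INTER_CUBIC)
im=np.zeros((600,789,3),np.uint8); im[:a.shape[0],:a.shape[1]]=a[:, :789]; im[360:594,:230]=b
cv2.imwrite("pics/crop0.png",im)
boxes={"top":{"grey":(274,210,390,264),"blue":(105,188,226,248)},"scene":{"grey":(226,222,334,340),"blue":(160,122,245,212)}}
for c in F:
    P=cloud(F[c])
    print(c,"desk z",np.nanmedian(P[255:270,180:230,2]) if c=="top" else np.nanmedian(P[215:235,150:175,2]))
    for n,(l,t,r,b) in boxes[c].items():
        Q=P[t:b,l:r].reshape(-1,3); ok=(Q[:,2]>0.0035)&(Q[:,2]<0.08); Q=Q[ok]
        (cx,cy),(w,h),ang=cv2.minAreaRect((Q[:,:2]*1000).astype(np.float32))
        print(c,n,len(Q),round(cx,1),round(cy,1),round(w,1),round(h,1),round(ang,2),"zq",np.round(np.percentile(Q[:,2],[5,25,50,75,95])*1000,1))
E
```

```text
top desk z -0.0003978655541320153
top grey 3634 484.7 -202.5 277.7 128.7 88.3 zq [ 4.1  6.   8.5 29.4 59.5]
top blue 2768 539.8 189.7 273.1 137.8 86.36 zq [ 3.7  4.4  5.5  8.2 32.7]
scene desk z 0.001086981498104156
scene grey 5415 494.6 -197.8 305.3 249.2 52.91 zq [ 4.3  7.7 20.8 35.  57.3]
scene blue 2988 548.4 228.9 361.5 247.7 54.07 zq [ 3.9  5.8 10.6 17.8 32.5]
```

View pics/crop0.png

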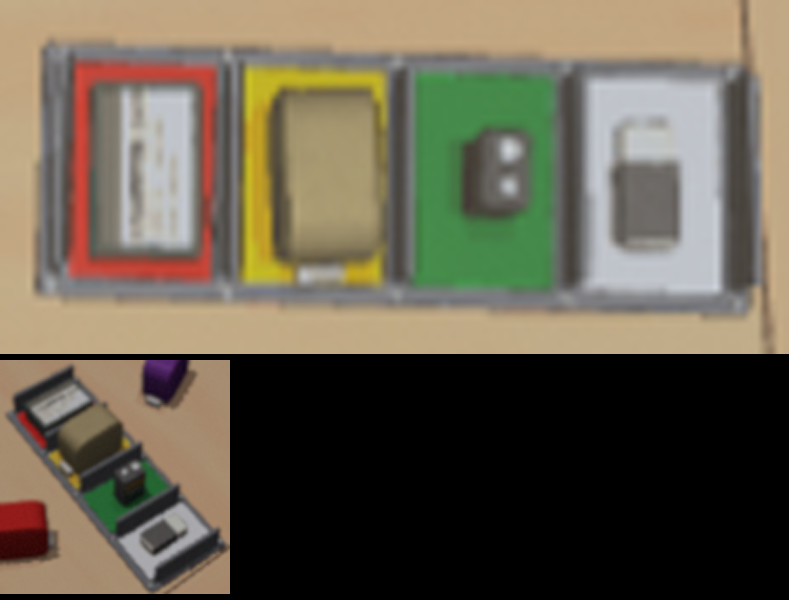

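The crop confirms it, left to right: staple box on red, beige tape on yellow with its nub towards the front, battery on green, and a dark/white eraser on white. Next I'll fit the rack poses by silhouette and take item centres from top-face depth.

```bash
cat > fit.py <<'E'
from h import *
from scipy.optimize import minimize
def proj(f,X):
    C=(X-np.array(f["eye"]))@np.array(f["orientation"]); s=C[:,:2]/C[:,2:]
    s=s*(1+f["k1"]*(s**2).sum(1,keepdims=True)); K=np.array(f["mtx"])
    return s*[K[0,0],K[1,1]]+[K[0,2],K[1,2]]
def box(x0,x1,y0,y1,z0,z1): return np.array([[x,y,z] for x in(x0,x1) for y in(y0,y1) for z in(z0,z1)])
RACK=[box(-.045,.045,-.126,.126,0,.005)]+[box(-.037,.037,y-.002,y+.002,0,.034) for y in(.12,.06,0,-.06,-.12)]
def place(p,B): x,y,t=p; c,s=np.cos(t),np.sin(t); return B@np.array([[c,s,0],[-s,c,0],[0,0,1]])+[x,y,0]
def render(f,p,roi,S=4,parts=RACK):
    l,t,r,b=roi; im=np.zeros(((b-t)*S,(r-l)*S),np.uint8)
    for B in parts:
        h=cv2.convexHull(((proj(f,place(p,B))-[l-.5,t-.5])*S*16).astype(np.int32))
        cv2.fillConvexPoly(im,h,255,cv2.LINE_AA,4)
    return cv2.resize(im,(r-l,b-t),interpolation=cv2.INTER_AREA)/255.
def fit(f,mask,roi,p0):
    m=cv2.GaussianBlur(mask.astype(float),(0,0),1)
    cost=lambda q:((cv2.GaussianBlur(render(f,q/[1e3,1e3,1e2],roi),(0,0),1)-m)**2).sum()
    q0=np.array(p0)*[1e3,1e3,1e2]
    r=minimize(cost,q0,method="Nelder-Mead",options=dict(initial_simplex=q0+np.vstack([np.zeros(3),6*np.eye(3)]),xatol=.05,fatol=.05))
    return r.x/[1e3,1e3,1e2],r.fun
E
python3 - <<'E'
from fit import *
F=np.load("F0.npy",allow_pickle=True).item()
boxes={"top":{"grey":(272,210,390,264),"blue":(105,188,226,248)},"scene":{"grey":(226,222,334,340),"blue":(160,122,245,212)}}
p0={"grey":(.486,-.2,-.03),"blue":(.54,.19,-.05)}
out=[]
for c in F:
    for n,roi in boxes[c].items():
        l,t,r,b=roi; im=F[c]["frame"][t:b,l:r]; hsv=cv2.cvtColor(im,cv2.COLOR_BGR2HSV).astype(int)
        H,S=hsv[...,0],hsv[...,1]
        if n=="blue": m=(H>95)&(H<130)&(S>90)
        else: m=~((H>5)&(H<22)&(S>45))
        m=m.astype(np.uint8)
        cs,_=cv2.findContours(m,cv2.RETR_EXTERNAL,cv2.CHAIN_APPROX_NONE)
        # grey: fill, keep the largest blob
        k=max(cs,key=cv2.contourArea); mm=np.zeros_like(m); cv2.drawContours(mm,[k],-1,1,-1)
        p,e=fit(F[c],mm,roi,p0[n]); print(c,n,np.round(p*[1e3,1e3,1],3),round(e,1),mm.sum())
        v=im.copy(); g=(render(F[c],p,roi)>.5).astype(np.uint8)
        big=cv2.resize(v,None,fx=3,fy=3)
        for M,col in((g,(0,255,0)),(mm,(255,0,255))):
            cc,_=cv2.findContours(cv2.resize(M,None,fx=3,fy=3,interpolation=cv2.INTER_NEAREST),cv2.RETR_EXTERNAL,cv2.CHAIN_APPROX_NONE); cv2.drawContours(big,cc,-1,col,1)
        out.append(big)
W=750; im=np.zeros((560,W,3),np.uint8)
for o,(x,y) in zip(out,[(0,0),(370,0),(0,190),(370,190)]):
    im[y:y+o.shape[0],x:x+o.shape[1]]=o[:560-y,:W-x]
cv2.imwrite("pics/fit0.png",im)
# item tops in grey frame (top fit)
E
```

```text
top grey [ 4.80715e+02 -2.01709e+02 -5.20000e-02] 20.0 3899
top blue [ 5.38820e+02  2.00231e+02 -1.47000e-01] 622.3 2993
scene grey [ 4.81857e+02 -1.97579e+02 -5.40000e-02] 652.0 3446
scene blue [ 5.39942e+02  2.05520e+02 -1.53000e-01] 123.7 2176
```

View pics/fit0.png

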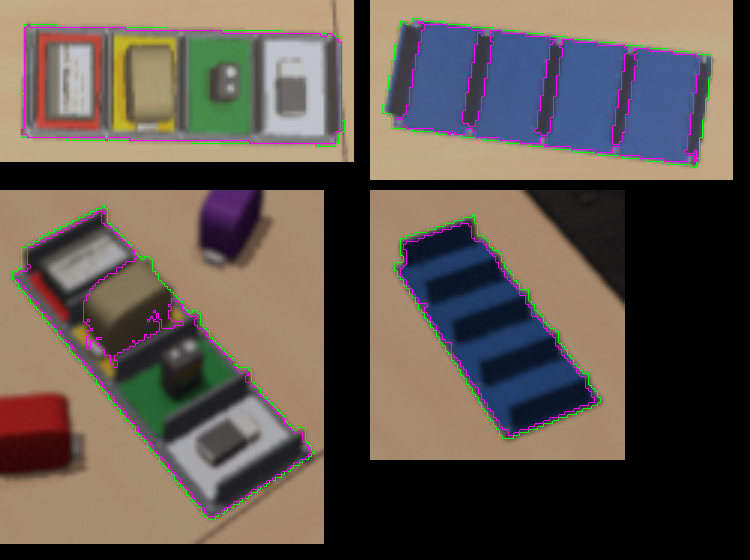

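The overlays match both racks in both views; top and scene agree to about 1 mm in x and 4–5 mm in y. I'll refit blue with a filled mask, then get item centres relative to the rack.

```bash
python3 - <<'E'
from fit import *
F=np.load("F0.npy",allow_pickle=True).item()
for c,roi in(("top",(105,188,226,248)),("scene",(160,122,240,212))):
    l,t,r,b=roi; hsv=cv2.cvtColor(F[c]["frame"][t:b,l:r],cv2.COLOR_BGR2HSV).astype(int); H,S=hsv[...,0],hsv[...,1]
    m=(~((H>5)&(H<22)&(S>45))).astype(np.uint8); cs,_=cv2.findContours(m,0,cv2.CHAIN_APPROX_NONE); mm=np.zeros_like(m); cv2.drawContours(mm,[max(cs,key=cv2.contourArea)],-1,1,-1)
    print(c,fit(F[c],mm,roi,(.54,.2,-.15)))
pg={"top":(.4807,-.2017,-.052),"scene":(.4819,-.1976,-.054)}
for c in F:
    P=cloud(F[c]).reshape(-1,3); x,y,t=pg[c]; R=np.array([[np.cos(t),-np.sin(t)],[np.sin(t),np.cos(t)]])
    L=(P[:,:2]-[x,y])@R
    for n,yc,zt in(("staple",.09,.029),("tape",.03,.061),("batt",-.03,.049),("eraser",-.09,.020)):
        k=(abs(L[:,0])<.045)&(abs(L[:,1]-yc)<.026)&(abs(P[:,2]-zt)<.005)
        q=L[k]*1000; (a,b),(w,h),an=cv2.minAreaRect(q.astype(np.float32))
        print(c,n,k.sum(),"med",np.round(np.median(q,0),1),"rect",round(a,1),round(b,1),round(w,1),round(h,1),round(an,1),"pct",np.round(np.percentile(q,[3,97],axis=0),1).tolist())
for s in(1,-1):
    for (x,y,t) in((.481,-.2,-.053),(.539,.203,-.15)):
        yv=np.array([np.cos(t),np.sin(t),0])*s; z=np.array([0,0,-1.]); print(s,bot.solve_ik([x,y,.12],np.c_[np.cross(yv,z),yv,z]))
print(np.round(bot.get_ee_rot(),2).tolist(),bot.get_t())
E
```

```text
top (array([ 0.53857901,  0.19981719, -0.14589844]), np.float64(7.111182311105778))
scene (array([ 0.53986956,  0.20538997, -0.1458059 ]), np.float64(12.244633860963956))
top staple 439 med [-2.4 89.6] rect -1.6 89.5 59.2 37.8 1.1 pct [[-30.6, 70.9], [27.2, 108.1]]
top tape 305 med [-4.6 30.4] rect -5.5 30.0 52.2 31.9 1.6 pct [[-27.5, 14.5], [18.3, 44.2]]
top batt 84 med [ -2.  -30.8] rect -2.0 -31.9 23.3 17.2 0.9 pct [[-13.6, -40.1], [9.6, -23.6]]
top eraser 154 med [ -2.3 -86.2] rect -2.2 -85.9 38.5 21.6 0.6 pct [[-21.2, -96.3], [16.7, -75.5]]
scene staple 401 med [-2.3 87.5] rect 0.0 91.7 49.0 64.5 89.5 pct [[-31.1, 69.0], [26.2, 115.0]]
scene tape 292 med [-8.4 26.5] rect -5.2 28.4 52.8 33.9 3.5 pct [[-29.7, 13.0], [17.6, 42.7]]
scene batt 98 med [ -2.3 -33.6] rect -0.6 -31.9 18.5 27.2 86.9 pct [[-13.7, -40.1], [11.6, -23.4]]
scene eraser 202 med [ -4.4 -88.5] rect -1.6 -81.9 44.8 36.0 1.2 pct [[-23.1, -98.7], [17.6, -78.1]]
1 [-0.39405279  0.31491458 -0.23073881  1.02514293  0.          1.22974354]
1 [ 0.36019314  0.42122105 -0.07473679  1.07483849  0.          2.08098947]
-1 [-0.39405279  0.31491458 -0.23073881  1.02514293  0.         -1.91184911]
-1 [ 0.36019314  0.42122105 -0.07473679  1.07483849  0.         -1.06060318]
[[-0.92, 0.38, -0.0], [0.38, 0.92, -0.0], [0.0, -0.0, -1.0]] 1.8
```

```bash
cat > job.py <<'E'
from h import *
GREY=(.4813,-.1997,-.053); BLUE=(.5392,.2026,-.1458); UP=.14
def w(r,x,y,z): c,s=np.cos(r[2]),np.sin(r[2]); return [r[0]+c*x-s*y,r[1]+s*x+c*y,z]
def ori(r):
    y=np.array([np.cos(r[2]),np.sin(r[2]),0]); z=np.array([0,0,-1.]); return np.c_[np.cross(y,z),y,z]
def pick(x,y,z,wide,force,probe=False):
    bot.movep(w(GREY,x,y,UP),ori(GREY)); bot.set_gripper(wide)
    bot.movel(w(GREY,x,y,z+.02))
    if probe:
        hit=bot.movel(w(GREY,x,y,z-.006),max_speed=.03,until_force=4); p=bot.get_tcp_pos(); print("probe",hit,np.round(p,4))
        z=p[2]+.003; bot.movel(w(GREY,x,y,z),max_speed=.03)
    else: bot.movel(w(GREY,x,y,z),max_speed=.08)
    bot.set_gripper(0,force); bot.movel(w(GREY,x,y,UP),max_speed=.2)
    print("held",round(bot.get_width(),4),round(bot.get_grip_force(),1)); return z
def put(x,y,z,wide):
    bot.movep(w(BLUE,x,y,UP),ori(BLUE)); print("carried",round(bot.get_width(),4))
    bot.movel(w(BLUE,x,y,z+.008))
    hit=bot.movel(w(BLUE,x,y,z-.004),max_speed=.02,until_force=3); print("set",hit,round(bot.get_tcp_pos()[2]-z,4))
    bot.set_gripper(wide); bot.movel(w(BLUE,x,y,UP),max_speed=.2); print("t",bot.get_t())
E
python3 - <<'E'
from job import *
z=pick(-.002,.0895,.027,.08,35)
put(0,-.09,z-.002,.08)
f=bot.grab_frame("top"); cv2.imwrite("pics/a1.png",cv2.resize(f["frame"][180:270,100:400],None,fx=2.6,fy=2.6,interpolation=cv2.INTER_CUBIC))
E
```

```text
held 0.0591 38.0
carried 0.0591
set True 0.0006
t 9.8417
```

View pics/a1.png

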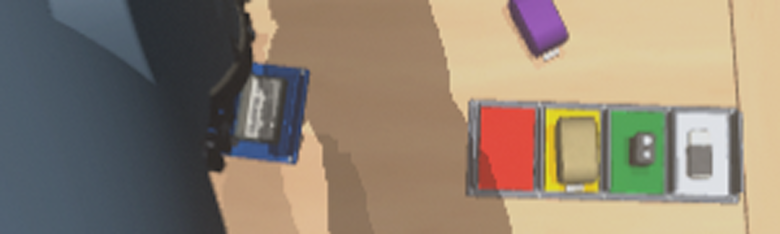

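The staple box sits in the rightmost blue bay (crop pixel 260,108) and the grey items are undisturbed. I'll do the other three.

```bash
python3 - <<'E'
from job import *
z=pick(-.004,.0295,.036,.08,45)
put(.003,-.03,z-.002,.08)
z=pick(-.002,-.0315,.036,.05,30)
put(0,.03,z-.002,.05)
z=pick(-.002,-.086,.022,.056,25,probe=True)
put(0,.09,z-.002,.056)
bot.movep([.4,-.25,.25],ori(GREY))
F={c:bot.grab_frame(c) for c in ["top","scene"]}; np.save("F1.npy",F,allow_pickle=True)
a=cv2.resize(F["top"]["frame"][110:270,100:400],None,fx=2,fy=2,interpolation=cv2.INTER_CUBIC)
b=cv2.resize(F["top"]["frame"][188:248,105:226],None,fx=4.5,fy=4.5,interpolation=cv2.INTER_CUBIC)
im=np.zeros((600,800,3),np.uint8); im[:320,:600]=a; im[325:595,:544]=b[:270,:544]
b=cv2.resize(F["scene"]["frame"][122:212,160:245],(252,267),interpolation=cv2.INTER_CUBIC); im[325:592,546:798]=b
cv2.imwrite("pics/a2.png",im)
for c,p in(("top",(.5386,.1998,-.146)),("scene",(.5399,.2054,-.146))):
    P=cloud(F[c]).reshape(-1,3); x,y,t=p; R=np.array([[np.cos(t),-np.sin(t)],[np.sin(t),np.cos(t)]]); L=(P[:,:2]-[x,y])@R
    for n,yc,zt in(("staple",-.09,.027),("tape",-.03,.059),("batt",.03,.047),("eraser",.09,.018)):
        k=(abs(L[:,0])<.045)&(abs(L[:,1]-yc)<.026)&(abs(P[:,2]-zt)<.005); q=L[k]*1000
        print(c,n,k.sum(),np.round(np.median(q,0),1) if k.any() else "",np.round(np.percentile(q,[3,97],axis=0),1).tolist() if k.any() else "", round(np.median(P[k,2]),4) if k.any() else "")
E
```

```text
held 0.0573 47.9
carried 0.0573
set True 0.0008
t 16.925
held 0.0259 29.5
carried 0.0254
set True 0.0004
t 24.9417
probe True [ 0.4746 -0.2853  0.0198]
held 0.0435 25.5
carried 0.0431
set True -0.0004
t 34.2917
top staple 415 [ -1.3 -89.1] [[-29.1, -107.3], [27.1, -70.9]] 0.0264
top tape 298 [  1.6 -30.6] [[-21.0, -45.6], [25.0, -15.0]] 0.0575
top batt 85 [-0.9 31.1] [[-13.0, 23.8], [11.3, 40.0]] 0.0463
top eraser 157 [-0.1 89.9] [[-19.4, 79.3], [20.2, 115.5]] 0.0164
scene staple 327 [ -1.9 -90.2] [[-31.0, -111.6], [27.4, -64.6]] 0.0269
scene tape 166 [  0.5 -33.9] [[-21.0, -48.3], [23.7, -18.2]] 0.0582
scene batt 53 [ 0.7 24.2] [[-11.3, 17.8], [12.2, 35.0]] 0.047
scene eraser 130 [-0.5 93.9] [[-27.5, 76.9], [33.1, 115.7]] 0.0177
```

View pics/a2.png

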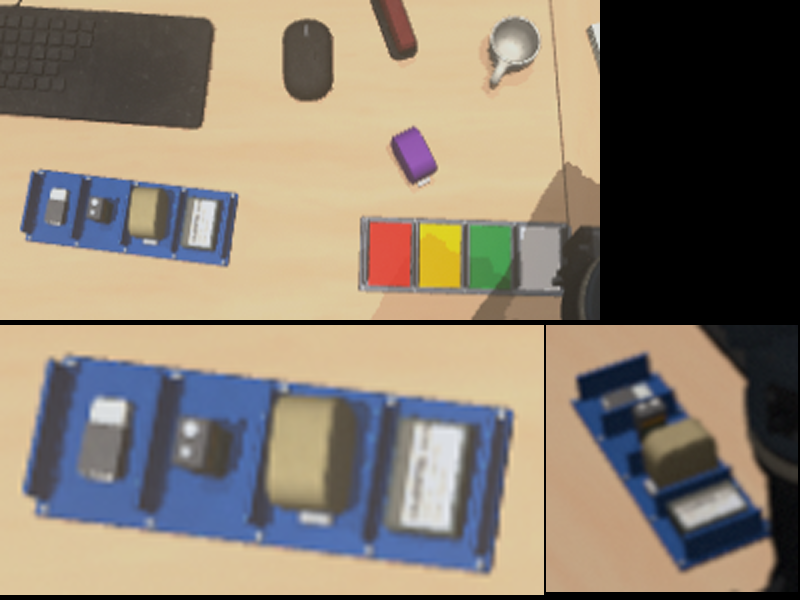

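From left to right the blue rack now holds the eraser (105,440), battery (200,445), tape (310,455) and staple box (432,475). Each is upright, at floor height and within about 2 mm of centre; the mug and mouse are where they were. I'm handing in.

```bash
python3 -c "
from bench import bot
print(bot.job_done(),bot.get_t())"
```

```text
the job is handed in; nothing more can be done
the job is handed in; nothing more can be done
```

All four supplies now stand in the blue rack in reverse order (eraser, battery, tape measure, staple box from the left), upright, on the bay floors and within about 2 mm of centre front to back; the mug and mouse were not moved, and the job was handed in after about 35 s of robot time.

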